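# Feel which spacer bar is back to front, turn it, and push both home in the stacking frame

## Task

The two spacer bars have to go fully home in the channels of the stacking frame, undercut end first, but one of them lies the wrong way round and from above they look alike. Press lightly with a fingertip on the ends of the bars nearest the robot until one dips: that bar is undercut at the wrong end, so turn it end for end, and then push both bars along the bench into their channels until they stop against the back of the frame, lying level. Leave the small bottle, the carton and the disc filter where they stand.

Things in the scene. Friction and masses are not known exactly. Their poses are not given: they have to be found in the camera images.
- frame: Fixed grey stacking frame: cross bar 226 mm wide (y), 28 deep, 40 high. Origin on the worktop, mid-width, in the plane of its near face (the stops); +x the way the bars go in, away from the robot, +y left. Two floorless channels along x at y = +65 and -65 mm; exactly one bar starts the wrong way round (undercut end to the robot), in front of either channel.
- home_left (a point): Where a bar's origin lies when fully home in the left channel: on the worktop, 60 mm before the stop, y = +65 mm of the frame; axes as the frame's. Each channel: rails 20 mm high, 50 mm apart, from the stop to x = -51 mm, then splayed to a 70 mm mouth at x = -74 mm.
- home_right (a point): The same for the right channel, y = -65 mm of the frame. In each channel a steel key 4.5 mm high lies on the worktop from the stop to x = -50 mm; only a bar's undercut end passes over it, a bar the wrong way round stops about 46 mm short.
- bar_1: Loose aluminium spacer bar 120 mm long (x), 46 wide (y), 30 high, 0.3 to 0.6 kg; origin mid-length, mid-width, at the underside. Alike from both ends. Stands on a hidden foot 6 mm high, 34 wide, from 4 mm short of one end to 8 mm past the middle, so the other end is undercut over 52 mm. Which end of its x axis that is, is not told: feel for it. Starts 75 to 100 mm short of the stop.
- bar_2: The other bar, same description as bar_1; either may go in either channel. Pressed 12 mm from its undercut end with 1 to 2 N, a bar tips, its top there sinks 4 to 5 mm and comes back on release; at the other end it is firm. Each starts in front of a channel, within 10 mm and 0.15 rad of its line.
- small_bottle: Bystander: small bottle with screw cap, 56 mm diameter, 108 mm high, standing to the left of the bars. Origin at the centre of its underside.
- open_carton: Bystander: open carton, about 91 x 108 x 67 mm, standing to the right of the bars. Origin at the centre of its underside.
- disc_filter: Bystander: small disc-shaped filter, 26 mm diameter, 22 mm high, standing between the two channels. Origin at the centre of its underside.

How it is judged:
On the way:
1. the undercut near end of a bar has been pressed down and felt to dip (the bar tilts by more than 0.04 rad on the bench under the fingers) (((angle between bar_1's own z axis and vertical above 0.04 rad and contact force between the fingers and bar_1 above 0.3 N and distance of bar_1 from where it was at the start of the episode below 0.02 m) or (angle between bar_2's own z axis and vertical above 0.04 rad and contact force between the fingers and bar_2 above 0.3 N and distance of bar_2 from where it was at the start of the episode below 0.02 m))), for 0.05 s.
At the end, for the whole second after the job is handed in: One bar is home in each channel: its origin within 6 mm of the channel's home point, level within 0.03 rad, in line with the channel within 0.09 rad, and at rest (((distance between bar_1 and home_left below 0.006 m and distance between bar_2 and home_right below 0.006 m) or (distance between bar_2 and home_left below 0.006 m and distance between bar_1 and home_right below 0.006 m)) and angle between each of bar_1, bar_2's own z axis and vertical below 0.03 rad and angle between the x axis of each of bar_1, bar_2 and the x axis of frame, either way round below 0.09 rad and linear speed of each of bar_1, bar_2 below 0.01 m/s); the robot touches nothing.
It fails at once if the small bottle is pushed more than 25 mm or tipped (distance of small_bottle from where it was at the start of the episode above 0.025 m or angle between small_bottle's own z axis and vertical above 0.4 rad).
It fails at once if the carton is pushed more than 25 mm (distance of open_carton from where it was at the start of the episode above 0.025 m).
It fails at once if the disc filter is pushed more than 25 mm (distance of disc_filter from where it was at the start of the episode above 0.025 m).
It also fails if it takes over 72 s, if anything falls off the work surface, if the arm or the gripper's body presses on something with over 40 N, if the wrist force passes 120 N, or if a joint passes its speed limit or range.

## Robot

A 7-joint arm with a two-finger parallel gripper is mounted at the origin on a cart in front of the work surface, level with it; the furniture and walls round the work are solid. World frame = base frame: x ahead of the robot, y to its left, z up, the work surface at z = 0. Lengths are in m, angles in rad, forces in N, time in s.
With the tool pointing down it reaches from about 0.425 to 0.875 m from the base axis. Payload 4.7 kg.
Tool frame: the origin (TCP) lies at the very end of the fingers, on their centre line; the grasp point (between the pads) lies 19 mm behind it (ctrl.grasp_offset is the distance from the TCP to the grasp point, in m); z points along the fingers, y is the direction in which the jaws open and shut (so a half turn about z gives the same grasp; the last joint's range is limited). The gripper opens to 87 mm and grips with 3 to 60 N. Pads are 19 mm wide; open, the fingers measure 117 mm over their backs; the gripper's body (75 mm by 190 mm) begins 51 mm behind the grasp point.
Start: joints at [1.23, 0.321, -0.07, 1.45, 0.023, 1.371, -0.057], TCP at [0.226, -0.61, 0.223] pointing down, gripper open.
Joint ranges: [-2.86, 2.86], [-0.3, 2.09], [-1.38, 1.24], [0.06, 2.45], [-1.56, 4.7], [0.09, 2.05], [-2.69, 2.69]. Speed limits (rad/s): [2.57, 2.57, 3.14, 3.14, 3.14, 3.14, 3.14].

## Interface

Orientations are given as a rotation vector (axis times angle).
In Python, from bench import ctrl gives the robot as it stands.
- The arm moves only by the shell command python3 -m creep 'ROWS' [FORCE]. ROWS is JSON, a list that holds one entry, the list of rows, each a list of 7 numbers: the opening, from 0 (shut) to 1 (fully open), then the shift along the tool's x, y, z in mm, then the turn, a rotation vector about the tool's x, y, z in rad. In form: [[[grip, dx, dy, dz, rx, ry, rz], ...]]. A call has 1 to 5 rows; each row is the pose to reach, as a shift and turn from the pose commanded when the call began, along the tool's axes at that moment; what a row does not reach only later rows make up. A row lasts 1/10 s, in which the tool goes at most 50 mm and 8.59 degrees, less where a joint would pass 70% of its speed; a pose out of reach is approached as far as the arm can. A call with a gripper value outside its range is refused whole. The fingers move at their own pace and stop on an object; FORCE is the grip in N (left out, the last holds). Time passes only in rows, so rows that repeat a pose let the fingers close. It gives the time, the measured TCP pose, the force and the opening at its end, in the units of the state.
- ctrl.get_state(): the state, without advancing time (a new reading comes with each control period).
- ctrl.get_image(name): name is "scene" or "top" or "wrist"; returns the picture (420x560x3 uint8, red, green, blue); there is no depth.
- ctrl.camera_params(name): a dict with "K" (3x3 intrinsics, pixels), "k1" (the pictures are not rectified: a ray, as slopes to the right and down, at radius r is drawn at 1 + k1 r^2 times it, then the intrinsics apply), "pose" (4x4, takes a point from camera to world coordinates). Camera axes: x right, y down, z forward; pixel columns grow to the right and rows downward; lengths in m; the calibration is good to about 2 mm. A picture is of the moment at which its call begins: read the wrist's pose just before it. camera_params takes no time and is no camera call; for the wrist camera it gives the pose at the moment of the call.
- ctrl.close_job(): hands the job in, once; it reports no verdict.
The state is a dict: "time": time; "joint_positions": joint angles; "qd": joint speeds; "joint_torque": joint torques, N m; "position": TCP position; "tool_rot": TCP orientation; "ft_force": force on the tool from outside, world axes, zero at the start; "torque": the same for the moment, N m; "grip_width": opening from 0.0 (shut) to 1.0 (fully open).
Only numpy, scipy, OpenCV 4.12 (cv2) and the standard library are available. Lean on these libraries where they do the work, as an engineer would, in place of code of your own. Each camera call takes 0.05 s, during which the arm holds its last target. There are 200 camera calls.

## Working session

There is one attempt and no reset: what is moved stays moved. The work goes in short steps, Python scripts to look and compute and a shell command to move; the robot and the scene stay as the last step left them, time stands still between calls to the robot, and variables do not carry over. Pictures are saved under pics/ and viewed, about 8 in all and at most 12, crops included, and the job is handed in when it is done.

```bash
ls; mkdir -p pics
python3 - <<'E'
from bench import ctrl
import cv2,numpy as np
s=ctrl.get_state(); print(s)
for n in("top","scene"):
    p=ctrl.camera_params(n); print(n,p["K"],p["k1"],np.round(p["pose"],4))
    cv2.imwrite(f"pics/{n}0.png",ctrl.get_image(n)[:,:,::-1])
E
```

```text
pics
{'time': 0.0, 'joint_positions': array([ 1.23012655,  0.32183077, -0.07007809,  1.45167736,  0.02261333,
        1.37081785, -0.05689559]), 'qd': array([-0.00059187,  0.00140912, -0.00040162, -0.0006926 ,  0.00017917,
        0.00010213, -0.00116432]), 'joint_torque': array([ 3.27777025e-04, -4.91289353e+01, -4.03906675e-01, -3.12527668e+01,
       -6.40024804e-02,  4.38906380e-02,  1.99510291e-04]), 'position': array([ 0.22554181, -0.60901451,  0.22145525]), 'tool_rot': array([-3.09042503e+00, -5.54067783e-01,  7.15739064e-04]), 'ft_force': array([ 0.40785677, -0.87171115, -0.36746109]), 'torque': array([ 0.02958107, -0.00037551,  0.03379444]), 'grip_width': 0.9983350997818605}
top [[419.71133804   0.         285.02975568]
 [  0.         419.71133804 206.53402685]
 [  0.           0.           1.        ]] 0.005697290337416106 [[ 0.0211 -0.9958  0.0894  0.5043]
 [-0.9998 -0.0216 -0.0046  0.0784]
 [ 0.0065 -0.0893 -0.996   0.8689]
 [ 0.      0.      0.      1.    ]]
scene [[479.81482006   0.         285.76936185]
 [  0.         479.81482006 217.18767951]
 [  0.           0.           1.        ]] -0.011635144752366735 [[-0.6791 -0.3078  0.6664 -0.0692]
 [-0.7336  0.2546 -0.63    0.6895]
 [ 0.0242 -0.9168 -0.3987  0.4484]
 [ 0.      0.      0.      1.    ]]
```

View pics/top0.png

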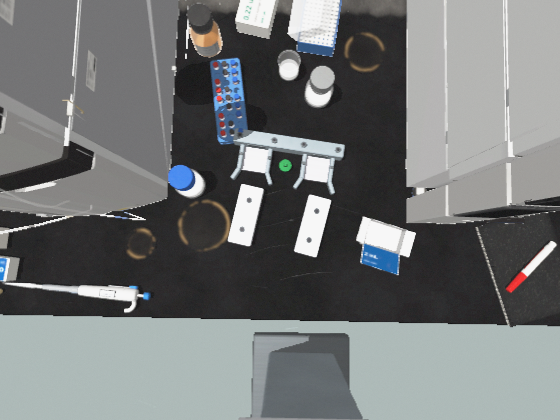

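View pics/scene0.png

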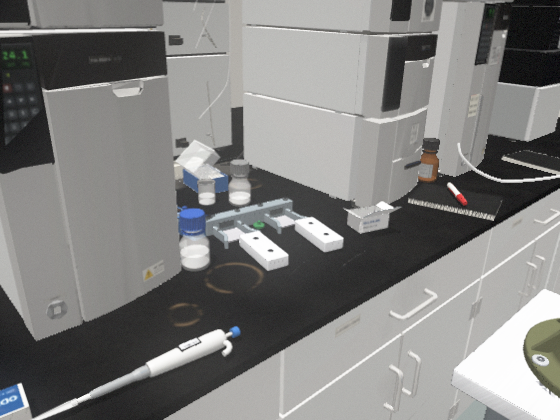

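The top view shows the frame's cross bar from (235,137) to (344,150), with the green filter at (285,166). The bars are at about (246,215) and (313,225), the bottle at (187,180) and the carton at (386,245). Next I'll measure these.

```bash
cat > h.py <<'E'
import numpy as np,cv2
from bench import ctrl
from scipy.spatial.transform import Rotation as R
def ray(n,uv,z,p=None):
    p=p or ctrl.camera_params(n); T=np.array(p["pose"])
    k=np.array([p["k1"],0,0,0,0]); 
    xy=cv2.undistortPoints(np.array(uv,float).reshape(-1,1,2),np.array(p["K"]),k).reshape(-1,2)
    d=np.c_[xy,np.ones(len(xy))]@T[:3,:3].T; o=T[:3,3]
    return o[None]+d*((z-o[2])/d[:,2])[:,None]
def proj(n,X,p=None):
    p=p or ctrl.camera_params(n); T=np.linalg.inv(np.array(p["pose"]))
    rv=cv2.Rodrigues(T[:3,:3])[0]
    return cv2.projectPoints(np.array(X,float).reshape(-1,1,3),rv,T[:3,3],np.array(p["K"]),np.array([p["k1"],0,0,0,0.]))[0].reshape(-1,2)
def bars(im,n="top",box=(225,180,335,265),z=.03,thr=200):
    x0,y0,x1,y1=box; m=np.zeros(im.shape[:2],np.uint8)
    m[y0:y1,x0:x1]=(im[y0:y1,x0:x1].min(2)>thr)*255
    m=cv2.morphologyEx(m,cv2.MORPH_CLOSE,np.ones((7,7)))
    out=[]
    for c in cv2.findContours(m,cv2.RETR_EXTERNAL,cv2.CHAIN_APPROX_NONE)[0]:
        if cv2.contourArea(c)<400: continue
        w=ray(n,c.reshape(-1,2),z)[:,:2]
        (cx,cy),(a,b),t=cv2.minAreaRect((w*1000).astype(np.float32))
        if a<b: t-=90; a,b=b,a
        t=(t+90)%180-90
        out.append((round(cx,1),round(cy,1),round(a,1),round(b,1),round(np.radians(t),3)))
    return out
def go(xyz,yaw=None):
    """shift (mm, tool axes) and turn from the measured pose; yaw = world angle of tool x axis, tool down"""
    s=ctrl.get_state(); r=R.from_rotvec(s["tool_rot"])
    d=r.inv().apply(np.array(xyz)-s["position"])*1000
    out=np.round(d,1)
    rv=None
    if yaw is not None:
        t=R.from_matrix(np.array([[np.cos(yaw),np.sin(yaw),0],[np.sin(yaw),-np.cos(yaw),0],[0,0,-1]]))
        rv=np.round((r.inv()*t).as_rotvec(),3)
    print("shift",out,"turn",rv)
E
python3 - <<'E'
from h import *
im=ctrl.get_image("top")
print(bars(im))
r=R.from_rotvec(ctrl.get_state()["tool_rot"]).as_matrix(); print(r.round(3))
c=cv2.resize(im[125:265,160:425],None,fx=3,fy=3,interpolation=cv2.INTER_CUBIC)
cv2.imwrite("pics/c1.png",c[:,:,::-1])
E
```

```text
[(543.4, 19.2, 118.4, 46.1, np.float64(-0.243)), (562.0, 153.9, 118.4, 46.0, np.float64(-0.206))]
[[ 0.938  0.347 -0.001]
 [ 0.347 -0.938  0.001]
 [-0.    -0.001 -1.   ]]
```

View pics/c1.png

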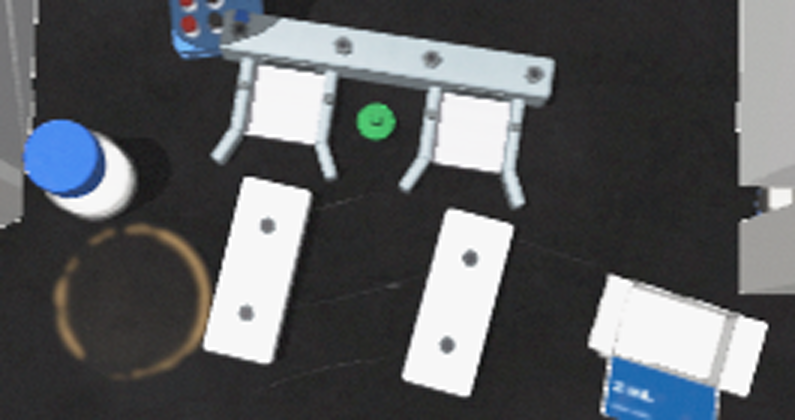

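The crop shows the key plates' near edges centred at about (284,140) and (470,167), and the cross bar's top far corner at the right, (553,60). I'll get the frame pose from the keys and check it with an overlay of the model.

```bash
cat > fr.py <<'E'
from h import *
im=ctrl.get_image("top")
m=np.zeros(im.shape[:2],np.uint8); m[144:184,238:338]=(im[144:184,238:338].min(2)>225)*255
m=cv2.morphologyEx(m,cv2.MORPH_OPEN,np.ones((5,5)))
kc=[]
for c in cv2.findContours(m,cv2.RETR_EXTERNAL,cv2.CHAIN_APPROX_NONE)[0]:
    if cv2.contourArea(c)<200: continue
    w=ray("top",c.reshape(-1,2),.0045)[:,:2]*1000
    b=cv2.minAreaRect(w.astype(np.float32)); print("key",np.round(b[0],1),np.round(b[1],1),b[2]); kc.append(b)
kc.sort(key=lambda b:b[0][1])
d=np.subtract(kc[1][0],kc[0][0]); yaw=np.arctan2(-d[0],d[1]); print("spacing",np.linalg.norm(d),"yaw",yaw)
ex=np.array([np.cos(yaw),np.sin(yaw)])
# near edges of keys by projecting the extents
nr=np.mean([(cv2.boxPoints(b)@ex).min() for b in kc])-1  # px-centre loss ~1 mm
mid=np.mean([b[0] for b in kc],0); o=mid+ex*(nr+50-mid@ex); print("frame origin",o)
F=lambda x,y,z:np.r_[o+x*ex+y*np.array([-ex[1],ex[0]]),z]/1000
print("home L",F(-60,65,0),"R",F(-60,-65,0))
S=4;big=cv2.resize(im[125:265,215:365],None,fx=S,fy=S,interpolation=cv2.INTER_CUBIC)[:,:,::-1].copy()
def L(pts,col):
    q=(proj("top",[F(*p) for p in pts])-[215,125]+.5)*S
    cv2.polylines(big,[q.round().astype(np.int32)],True,col,1)
L([(0,-113,40),(28,-113,40),(28,113,40),(0,113,40)],(0,0,255))
L([(0,-113,0),(0,113,0)],(255,0,255))
for s in(1,-1):
    for t in(1,-1): L([(0,65*s+25*t,20),(-51,65*s+25*t,20),(-74,65*s+35*t,20),(-51,65*s+25*t,20)],(0,255,0))
    L([(-120,65*s-23,30),(0,65*s-23,30),(0,65*s+23,30),(-120,65*s+23,30)],(255,0,0))
cv2.imwrite("pics/ov.png",big)
E
python3 fr.py
```

```text
key [662.2   9.2] [43.4 48.4] 83.02708435058594
key [679.3 138.7] [46.8 48.8] 85.17729949951172
spacing 130.60562664284566 yaw -0.13127843611991552
frame origin [694.59036032  70.79690184]
home L [0.64361525 0.1430917  0.        ] R [0.62659803 0.0142103  0.        ]
```

View pics/ov.png

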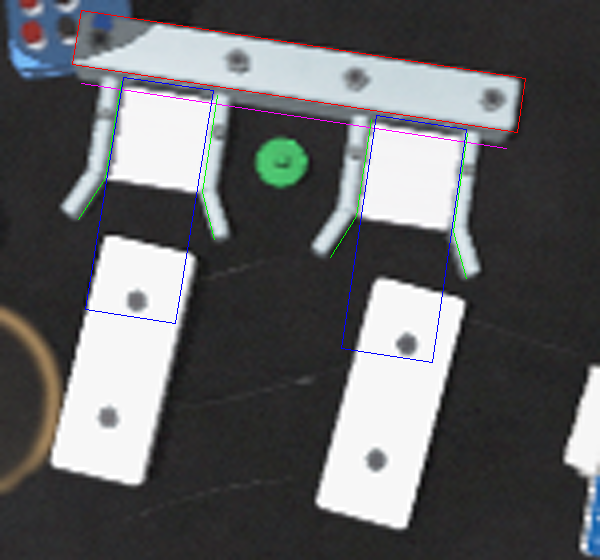

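The overlay agrees with the picture to 1–2 mm. Now I'll locate the bystanders and work out the first move.

```bash
python3 - <<'E'
from h import *
# bottle cap top centre crop(64,157), radius ~ ; filter (375,121); carton corners in crop
f=lambda u,v:(160+u/3,125+v/3)
print("bottle cap",ray("top",[f(64,157)],.108)[0],"filter",ray("top",[f(375,121)],.022)[0])
print("carton",ray("top",[f(608,275),f(735,315),f(610,400),f(590,345)],.067).round(3))
for p in [(.42,-.3,.2),(.515,.164,.1)]: go(p,-.206)
E
sleep 0
```

```text
bottle cap [0.62203708 0.26553257 0.108     ] filter [0.66480341 0.07634368 0.022     ]
carton [[ 0.56  -0.074  0.067]
 [ 0.536 -0.155  0.067]
 [ 0.481 -0.076  0.067]
 [ 0.515 -0.063  0.067]]
shift [ 289.7 -222.4   22.1] turn [-0.001  0.     0.561]
shift [ 540.  -624.4  122.6] turn [-0.001  0.     0.561]
```

```bash
python3 -m creep '[[[0,40,-30,0,0,0,0],[0,80,-60,0,0,0,0.14],[0,120,-90,0,0,0,0.28],[0,160,-120,0,0,0,0.42],[0,200,-150,0,0,0,0.56]]]'; python3 -m creep '[[[0,40,0,0,0,0,0],[0,75,-25,0,0,0,0],[0,90,-60,0,0,0,0],[0,100,-100,0,0,0,0],[0,100,-100,0,0,0,0]]]'
python3 - <<'E'
from h import *
print(ctrl.get_state()["joint_positions"].round(2))
go((.515,.164,.08),-.206)
E
```

```text
time: 0.7
position: [0.3608, -0.3995, 0.2225]
tool_rot: [3.125, -0.321, 0.0]
ft_force: [0.6, 0.0, 0.7]
grip_width: 0.634
time: 1.2
position: [0.4819, -0.3158, 0.2225]
tool_rot: [-3.124, 0.295, -0.002]
ft_force: [-0.2, 0.4, 0.6]
grip_width: 0.177
[ 0.79  0.18 -0.28  1.63  0.05  1.34 -1.26]
shift [ -57.5 -476.9  144.4] turn [-0.004 -0.001  0.018]
```

```bash
python3 -m creep '[[[0,-6,-49,10,0,0,0.018],[0,-12,-98,20,0,0,0.018],[0,-18,-147,30,0,0,0.018],[0,-24,-196,40,0,0,0.018],[0,-30,-245,50,0,0,0.018]]]'; python3 -m creep '[[[0,-6,-49,15,0,0,0],[0,-12,-98,30,0,0,0],[0,-18,-147,45,0,0,0],[0,-24,-196,60,0,0,0],[0,-28,-232,94,0,0,0]]]';  python3 -m creep '[[[0,0,0,0,0,0,0],[0,0,0,0,0,0,0]]]'
python3 - <<'E'
from h import *
go((.515,.164,.036),-.206)
E
```

```text
time: 1.7
position: [0.4965, -0.0778, 0.1727]
tool_rot: [3.122, -0.342, 0.001]
ft_force: [1.4, 0.5, 0.2]
grip_width: 0.002
time: 2.2
position: [0.5211, 0.1525, 0.0842]
tool_rot: [-3.121, 0.339, -0.009]
ft_force: [1.0, -0.4, -0.1]
grip_width: 0.005
time: 2.4
position: [0.5181, 0.1498, 0.0813]
tool_rot: [3.123, -0.337, -0.004]
ft_force: [-0.6, -1.7, 0.2]
grip_width: 0.004
shift [ -6.  -13.2  45.3] turn [ 0.001  0.002 -0.009]
```

```bash
python3 -m creep '[[[0,-6,-13,15,0,0,0],[0,-6,-13,30,0,0,0],[0,-6,-13,42,0,0,0],[0,-6,-13,45,0,0,0],[0,-6,-13,45,0,0,0]]]'; for i in 1 2 3 4; do python3 -m creep '[[[0,0,0,1,0,0,0],[0,0,0,2,0,0,0],[0,0,0,2,0,0,0]]]' | grep -E "pos|ft"; done
```

```text
time: 2.9
position: [0.5159, 0.162, 0.0369]
tool_rot: [3.122, -0.343, -0.002]
ft_force: [0.6, 0.5, -0.0]
grip_width: 0.004
position: [0.5163, 0.1632, 0.0358]
ft_force: [-0.3, -0.5, -0.1]
position: [0.5159, 0.1632, 0.0333]
ft_force: [-0.4, -0.9, -0.1]
position: [0.5159, 0.1633, 0.0313]
ft_force: [-0.6, -0.7, 0.2]
position: [0.5161, 0.1633, 0.0304]
ft_force: [-4.4, -0.7, 7.0]
```

The left bar is firm: 7 N at a tip height of 30.4 mm and no dip. Next is the right bar.

```bash
python3 -m creep '[[[0,0,0,-20,0,0,0],[0,0,0,-30,0,0,0],[0,0,0,-30,0,0,0]]]'|grep pos
python3 - <<'E'
from h import *
im=ctrl.get_image("top"); print(bars(im))
go((.497,.0307,.036),-.243)
E
```

```text
position: [0.5174, 0.1637, 0.061]
[(544.1, 18.1, 119.5, 46.3, np.float64(-0.223)), (590.2, 147.9, 61.0, 46.2, np.float64(-0.198))]
shift [  9.4 133.8  24. ] turn [-0.    -0.002  0.025]
```

```bash
python3 -m creep '[[[0,3,45,0,0,0,0.02],[0,6,90,0,0,0,0.02],[0,9,134,0,0,0,0.02],[0,9,134,20,0,0,0.02],[0,9,134,24,0,0,0.02]]]'|grep pos; for i in 1 2 3 4 5 6; do python3 -m creep '[[[0,0,0,1,0,0,0],[0,0,0,2,0,0,0],[0,0,0,2,0,0,0]]]' | grep -E "pos|ft"; done
```

```text
position: [0.4938, 0.0287, 0.0333]
position: [0.4962, 0.0318, 0.0338]
ft_force: [0.1, 0.2, 0.0]
position: [0.4959, 0.0307, 0.0315]
ft_force: [0.5, 0.7, 1.1]
position: [0.4953, 0.0307, 0.0294]
ft_force: [-2.2, 0.9, 3.6]
position: [0.4956, 0.0306, 0.0273]
ft_force: [-3.0, 0.2, 3.7]
position: [0.4951, 0.0308, 0.0263]
ft_force: [-7.0, 0.2, 13.9]
position: [0.4952, 0.0308, 0.026]
ft_force: [-13.5, 0.5, 27.0]
```

The right bar dips, with its top sinking from 30.5 to 26.3 mm, so this is the one to turn. I'll release it, look again and grasp it.

```bash
python3 -m creep '[[[0,0,0,-10,0,0,0],[0.5,0,0,-40,0,0,0],[1,0,100,-50,0,0,0],[1,0,100,-50,0,0,0],[1,0,100,-50,0,0,0]]]'|grep pos
python3 - <<'E'
from h import *
im=ctrl.get_image("top"); b=bars(im); print(b)
x=min(b,key=lambda q:q[1])
go((x[0]/1000,x[1]/1000,.06),x[4])
cv2.imwrite("pics/t2.png",cv2.resize(im[120:320,180:440],None,fx=3,fy=3)[:,:,::-1])
E
```

```text
position: [0.4718, -0.0748, 0.074]
[(543.2, 14.5, 120.1, 55.7, np.float64(-0.243)), (562.0, 153.9, 118.4, 46.1, np.float64(-0.206))]
shift [  47.9 -100.3   13.8] turn [ 0.002 -0.002 -0.002]
```

View pics/t2.png

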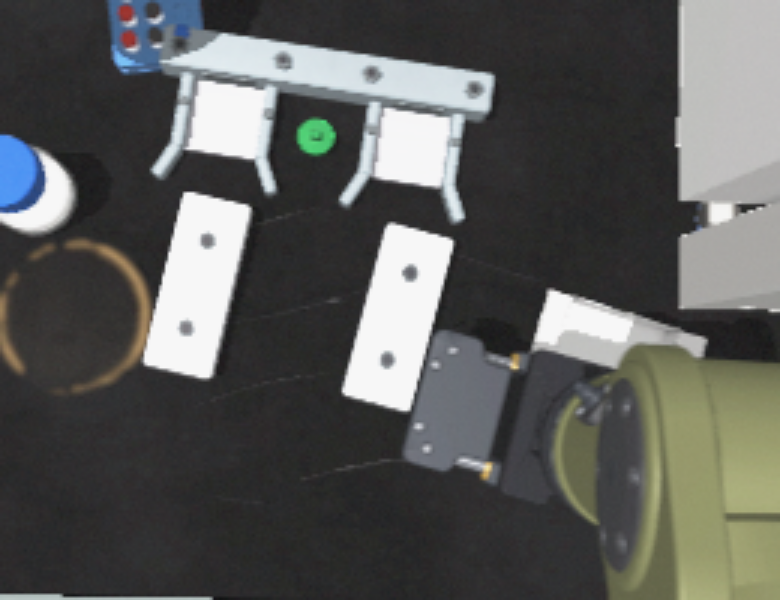

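Both bars are where they were, and the right bar's outline merges with the gripper at about (430,370). I'll use the first measurement of its pose for the grasp.

```bash
python3 -m creep '[[[1,20,-45,0,0,0,0],[1,40,-90,0,0,0,0],[1,47,-105,0,0,0,0],[1,47,-105,0,0,0,0],[1,47,-105,14,0,0,0]]]'|grep -E "pos|wid"
python3 - <<'E'
from h import *
im=ctrl.get_image("wrist"); cv2.imwrite("pics/w1.png",im[:,:,::-1])
go((.5434,.0192,.009),-.243)
p=ctrl.camera_params("wrist"); c=[]
for a,b in((60,23),(60,-23),(-60,-23),(-60,23)):
    y=-.243; c.append((.5434+(a*np.cos(y)-b*np.sin(y))/1000,.0192+(a*np.sin(y)+b*np.cos(y))/1000,.03))
print(proj("wrist",c,p).round())
E
```

```text
position: [0.5442, 0.025, 0.0601]
grip_width: 0.788
shift [ 3.3  3.7 47.6] turn [0.001 0.002 0.005]
[[253. 137.]
 [332. 138.]
 [325. 318.]
 [257. 318.]]
```

View pics/w1.png

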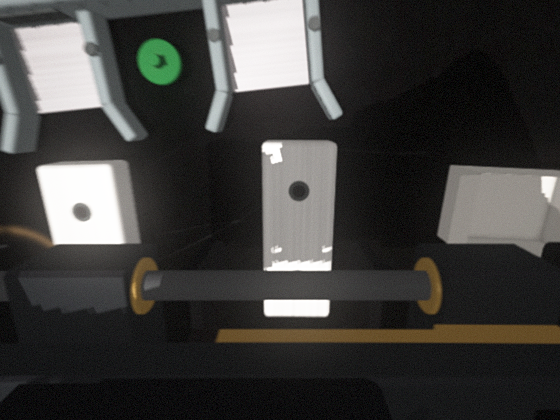

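The wrist view shows the bar between the jaws, with corners (263,141), (336,141), (330,316) and (264,316), about 3 mm right of the prediction. There is plenty of margin, so I'll descend and grip.

```bash
python3 -m creep '[[[1,3,5,10,0,0,0],[1,3,5,30,0,0,0],[1,3,5,45,0,0,0],[1,3,5,48,0,0,0],[1,3,5,48,0,0,0]]]' 25|grep -E "pos|ft|wid"; for i in 1 2; do python3 -m creep '[[[0.4,0,0,0,0,0,0],[0.4,0,0,0,0,0,0],[0.4,0,0,0,0,0,0],[0.4,0,0,0,0,0,0],[0.4,0,0,0,0,0,0]]]' 25|grep -E "pos|ft|wid"; done
```

```text
position: [0.5437, 0.0182, 0.0106]
ft_force: [0.2, 0.0, 0.7]
grip_width: 0.997
position: [0.5447, 0.0187, 0.0117]
ft_force: [0.2, -1.2, -0.2]
grip_width: 0.636
position: [0.5444, 0.0182, 0.0115]
ft_force: [-1.2, -2.6, 3.1]
grip_width: 0.528
```

Now I'll squeeze, lift 60 mm and make the half turn.

```bash
python3 -m creep '[[[0.2,0,0,0,0,0,0],[0.2,0,0,0,0,0,0],[0.2,0,0,0,0,0,0],[0.2,0,0,0,0,0,0],[0.2,0,0,-5,0,0,0]]]' 30|grep -E "pos|ft|wid"; python3 -m creep '[[[0.2,0,0,-10,0,0,0],[0.2,0,0,-25,0,0,0],[0.2,0,0,-40,0,0,0],[0.2,0,0,-55,0,0,0],[0.2,0,0,-62,0,0,0]]]'|grep -E "pos|ft|wid"
for i in 1 2 3 4; do python3 -m creep '[[[0.2,0,0,0,0,0,-0.14],[0.2,0,0,0,0,0,-0.28],[0.2,0,0,0,0,0,-0.42],[0.2,0,0,0,0,0,-0.56],[0.2,0,0,0,0,0,-0.70]]]'|grep -E "pos|rot|wid"; done
python3 - <<'E'
from h import *
print(ctrl.get_state()["joint_positions"].round(2))
go((.5423,.0253,.07),-.131+np.pi)
E
```

```text
position: [0.5434, 0.0196, 0.0153]
ft_force: [-0.8, 1.2, -4.5]
grip_width: 0.523
position: [0.5459, 0.019, 0.0811]
ft_force: [0.3, 0.1, -4.3]
grip_width: 0.524
position: [0.5444, 0.0187, 0.0789]
tool_rot: [3.056, 0.729, 0.0]
grip_width: 0.528
position: [0.5445, 0.0186, 0.0789]
tool_rot: [2.621, 1.732, 0.0]
grip_width: 0.525
position: [0.5445, 0.0184, 0.0788]
tool_rot: [1.868, 2.525, -0.0]
grip_width: 0.523
position: [0.5445, 0.0183, 0.0788]
tool_rot: [0.889, 3.013, -0.001]
grip_width: 0.527
[ 0.8   0.4  -1.04  1.85  0.39  1.11  0.62]
shift [5.6 4.7 8.8] turn [-0.001  0.    -0.443]
```

```bash
python3 -m creep '[[[0.2,6,5,0,0,0,-0.14],[0.2,6,5,0,0,0,-0.28],[0.2,6,5,0,0,0,-0.44],[0.2,6,5,0,0,0,-0.44],[0.2,6,5,0,0,0,-0.44]]]'|grep -E "pos|rot|wid"
python3 -m creep '[[[0.2,0,0,20,0,0,0],[0.2,0,0,40,0,0,0],[0.2,0,0,55,0,0,0],[0.2,0,0,62,0,0,0],[0.2,0,0,62,0,0,0]]]'|grep -E "pos|ft|wid"
python3 - <<'E'
from h import *
go((.5423,.0253,.0115),-.131+np.pi)
E
```

```text
position: [0.5422, 0.0258, 0.0786]
tool_rot: [-0.224, -3.134, 0.0]
grip_width: 0.523
position: [0.5416, 0.0262, 0.0157]
ft_force: [0.2, -0.6, -4.5]
grip_width: 0.527
shift [-0.9 -0.8  4.2] turn [-0.    -0.002 -0.009]
```

```bash
python3 -m creep '[[[0.2,-1,-1,3,0,0,0],[0.2,-1,-1,5,0,0,0],[0.6,-1,-1,5,0,0,0],[0.8,-1,-1,4,0,0,0],[1,-1,-1,4,0,0,0]]]'|grep -E "pos|ft|wid"; python3 -m creep '[[[1,0,0,0,0,0,0],[1,0,0,-20,0,0,0],[1,0,0,-45,0,0,0],[1,0,0,-75,0,0,0],[1,0,0,-75,0,0,0]]]'|grep -E "pos|wid"
for i in 1 2; do python3 -m creep '[[[0,20,0,0,0,0,0.14],[0,40,0,0,0,0,0.28],[0,50,0,0,0,0,0.42],[0,50,0,0,0,0,0.56],[0,50,0,0,0,0,0.70]]]'|grep -E "pos|wid"; done
python3 - <<'E'
from h import *
print(bars(ctrl.get_image("top")))
go((.43,.04,.09),1.44)
E
```

```text
position: [0.544, 0.0252, 0.0135]
ft_force: [0.1, -0.4, 0.2]
grip_width: 0.701
position: [0.5459, 0.0258, 0.0913]
grip_width: 0.991
position: [0.493, 0.0317, 0.0871]
grip_width: 0.634
position: [0.4596, 0.0694, 0.0872]
grip_width: 0.171
[(562.3, 24.1, 82.9, 46.5, np.float64(-0.144)), (562.0, 153.9, 118.6, 46.1, np.float64(-0.206))]
shift [-28.6 -30.4  -2.8] turn [0.    0.001 0.152]
```

```bash
python3 - <<'E'
from h import *
go((.455,.037,.09),1.44)
E
python3 -m creep '[[[0,-32,-6,0,0,0,0.15],[0,-32,-6,0,0,0,0.15],[0,-32,-6,0,0,0,0.15]]]'|grep -E "pos|wid"
python3 - <<'E'
from h import *
print(bars(ctrl.get_image("top")))
go((.455,.037,.014),1.44)
E
```

```text
shift [-32.2  -5.5  -2.8] turn [0.    0.001 0.152]
position: [0.455, 0.0364, 0.0872]
grip_width: 0.004
[(578.9, 21.6, 50.2, 46.7, np.float64(-0.119)), (562.0, 153.9, 118.6, 46.1, np.float64(-0.206))]
shift [-0.2 -0.  73.3] turn [-0.    -0.     0.014]
```

```bash
python3 -m creep '[[[0,0,0,40,0,0,0],[0,0,0,70,0,0,0],[0,0,0,73,0,0,0],[0,0,0,73,0,0,0],[0,0,8,73,0,0,0]]]'|grep -E "pos|ft"
for i in 1 2 3 4; do python3 -m creep '[[[0,0,4,0,0,0,0],[0,0,8,0,0,0,0],[0,0,12,0,0,0,0],[0,0,16,0,0,0,0],[0,0,20,0,0,0,0]]]'|grep -E "pos|ft"; done
python3 - <<'E'
from h import *
im=ctrl.get_image("top"); go((.4772+.0843,.034-.0111,.014),1.44)
cv2.imwrite("pics/p1.png",cv2.resize(im[120:270,200:400],None,fx=4,fy=4)[:,:,::-1])
E
```

```text
position: [0.4637, 0.0367, 0.0156]
ft_force: [0.6, 0.7, 0.4]
position: [0.4818, 0.0337, 0.0142]
ft_force: [-5.1, 0.4, 3.3]
position: [0.5032, 0.0313, 0.0144]
ft_force: [-1.6, -0.5, 0.2]
position: [0.523, 0.0289, 0.0144]
ft_force: [-2.6, 0.8, 0.3]
position: [0.5428, 0.0266, 0.0144]
ft_force: [-3.5, 0.3, -0.1]
shift [-1.4 18.1  0.6] turn [ 0.001 -0.     0.012]
```

View pics/p1.png

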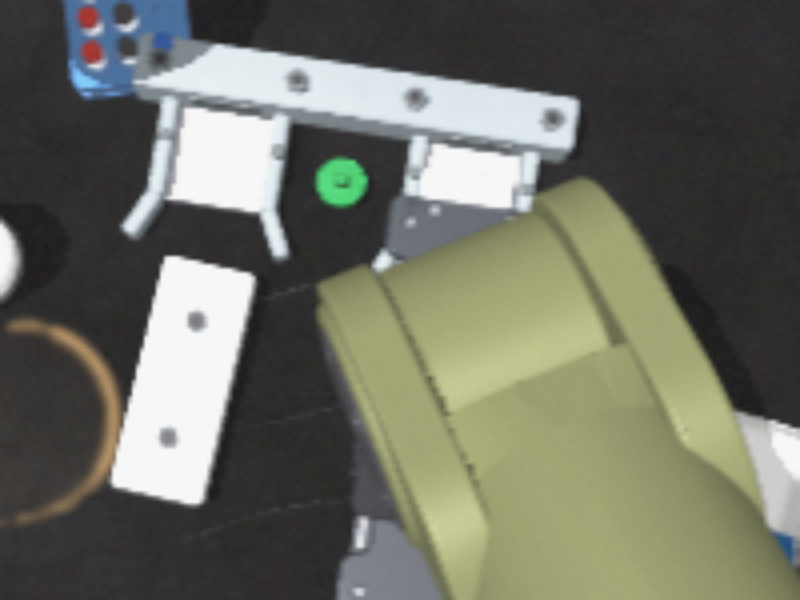

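The picture shows the arm hiding the right bar, and the force is still low at 2–3 N. I'll push on in small steps until the force jumps.

```bash
for i in 1 2 3 4 5; do python3 -m creep '[[[0,0,1.5,0,0,0,0],[0,0,3,0,0,0,0],[0,0,3,0,0,0,0]]]'|grep -E "pos|ft"; done
```

```text
position: [0.5457, 0.0263, 0.0145]
ft_force: [-2.6, 0.0, 0.2]
position: [0.5488, 0.0259, 0.0145]
ft_force: [-2.7, 0.3, -0.2]
position: [0.5518, 0.0255, 0.0145]
ft_force: [-2.5, 0.2, -0.9]
position: [0.5548, 0.0252, 0.0145]
ft_force: [-2.2, -0.4, 0.1]
position: [0.5578, 0.0248, 0.0145]
ft_force: [-2.4, -0.0, 0.3]
```

```bash
for i in 1 2 3 4 5; do python3 -m creep '[[[0,0,1,0,0,0,0],[0,0,2,0,0,0,0],[0,0,2,0,0,0,0]]]'|grep -E "pos|ft"; done
```

```text
position: [0.5593, 0.0246, 0.0144]
ft_force: [-3.0, 0.1, 1.0]
position: [0.5593, 0.0247, 0.0142]
ft_force: [-9.1, -0.1, 4.4]
position: [0.5593, 0.0247, 0.014]
ft_force: [-13.5, 1.3, 9.1]
position: [0.5593, 0.0248, 0.0138]
ft_force: [-18.4, 0.5, 12.1]
position: [0.5593, 0.0248, 0.0137]
ft_force: [-23.7, 1.2, 18.1]
```

```bash
python3 -m creep '[[[0,0,-20,0,0,0,0],[0,0,-45,0,0,0,0],[0,0,-60,-30,0,0,0],[0,0,-80,-75,0,0,0],[0,40,-90,-75,0,0,0]]]'|grep pos; python3 -m creep '[[[0,40,-5,0,0,0,0],[0,80,-10,0,0,0,0],[0,80,-10,0,0,0,0]]]'|grep pos
python3 - <<'E'
from h import *
im=ctrl.get_image("top"); print(bars(im,box=(225,140,345,265)))
p=[(.6266,.0142,.03)];print(proj("top",p))
go((.480,.1647,.014),1.44)
cv2.imwrite("pics/p2.png",cv2.resize(im[120:270,200:400],None,fx=4,fy=4)[:,:,::-1])
E
```

```text
position: [0.4878, 0.067, 0.0948]
position: [0.483, 0.1619, 0.0912]
[(650.0, 77.8, 221.6, 148.0, np.float64(1.438))]
[[315.42410381 183.96205864]]
shift [ 5.6 -4.1 76.6] turn [ 0.004 -0.003  0.019]
```

View pics/p2.png

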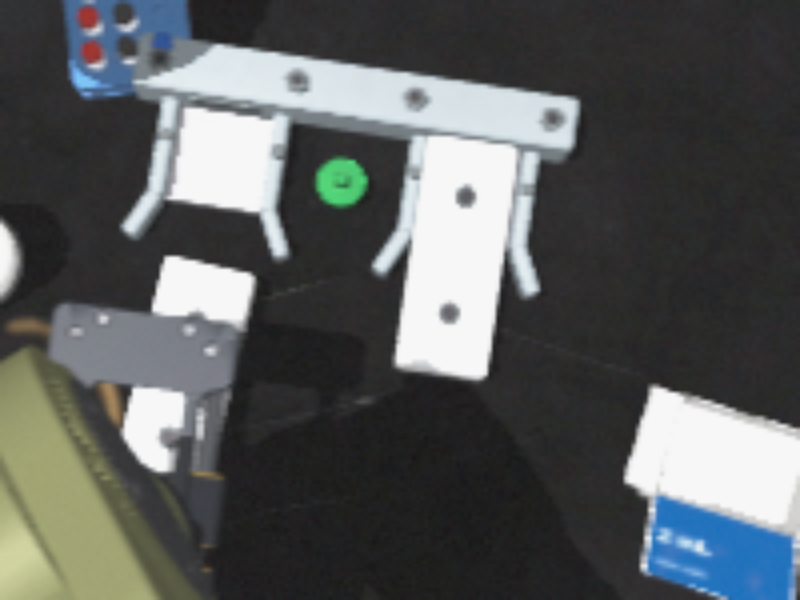

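The right bar is seated: its far end sits against the cross bar at (470,140) and its near end is at (445,372). Now the left bar.

```bash
python3 -m creep '[[[0,6,-4,30,0,0,0.019],[0,6,-4,65,0,0,0.019],[0,6,-4,76,0,0,0.019],[0,6,-4,76,0,0,0.019],[0,6,0,76,0,0,0.019]]]'|grep -E "pos|ft"
for i in 1 2 3 4; do python3 -m creep '[[[0,0,4,0,0,0,0],[0,0,8,0,0,0,0],[0,0,12,0,0,0,0],[0,0,16,0,0,0,0],[0,0,20,0,0,0,0]]]'|grep -E "pos|ft"; done
python3 - <<'E'
from h import *
go((.5761,.152,.014),1.44)
E
```

```text
position: [0.4838, 0.1605, 0.0144]
ft_force: [0.4, -0.2, 0.4]
position: [0.5026, 0.1579, 0.0135]
ft_force: [-2.3, 0.9, 2.6]
position: [0.5229, 0.1552, 0.0134]
ft_force: [-3.5, 0.6, 2.6]
position: [0.5427, 0.1523, 0.0134]
ft_force: [-3.4, 0.4, 2.6]
position: [0.5625, 0.1496, 0.0134]
ft_force: [-2.7, 0.0, 2.2]
shift [ 4.2 13.1 -0.6] turn [ 0.     0.    -0.007]
```

```bash
for i in 1 2 3 4 5 6 7; do python3 -m creep '[[[0,0,1.5,0,0,0,0],[0,0,3,0,0,0,0],[0,0,3,0,0,0,0]]]'|grep -E "pos|ft"; done
```

```text
position: [0.5654, 0.1492, 0.0134]
ft_force: [-2.0, 0.0, 0.3]
position: [0.5685, 0.1487, 0.0134]
ft_force: [-0.6, 1.1, 0.9]
position: [0.5715, 0.1482, 0.0134]
ft_force: [-1.1, 0.9, 0.5]
position: [0.5745, 0.1479, 0.0134]
ft_force: [-1.7, -0.8, 0.5]
position: [0.5755, 0.1478, 0.0134]
ft_force: [-6.6, -0.4, 4.5]
position: [0.5755, 0.1478, 0.0132]
ft_force: [-14.3, -1.2, 11.0]
position: [0.5755, 0.1479, 0.0131]
ft_force: [-20.8, -1.4, 16.2]
```

The left bar stopped at the expected place. I'll back off and check.

```bash
python3 -m creep '[[[0,0,-20,0,0,0,0],[0,0,-45,0,0,0,0],[0,0,-60,-30,0,0,0],[0,-30,-75,-75,0,0,0],[0,-75,-80,-100,0,0,0]]]'|grep pos; python3 -m creep '[[[0,-45,0,-10,0,0,0],[0,-90,0,-20,0,0,0],[0,-135,0,-30,0,0,0],[0,-180,0,-30,0,0,0],[0,-180,0,-30,0,0,0]]]'
python3 - <<'E'
from h import *
im=ctrl.get_image("top")
g=im[140:220,238:340].copy(); full=np.zeros_like(im); full[140:220,238:340]=g
print(bars(full,box=(238,150,340,222),thr=232))
S=4;big=cv2.resize(im[120:265,195:365],None,fx=S,fy=S,interpolation=cv2.INTER_CUBIC)[:,:,::-1].copy()
y=-.131;e=np.array([np.cos(y),np.sin(y)]);n=np.array([-e[1],e[0]])
for h in((.6436,.1431),(.6266,.0142)):
    q=[np.r_[np.array(h)+a*e+b*n,.03] for a,b in((.06,.023),(.06,-.023),(-.06,-.023),(-.06,.023))]
    cv2.polylines(big,[((proj("top",q)-[195,120]+.5)*S).round().astype(np.int32)],True,(0,0,255),1)
cv2.imwrite("pics/end.png",big)
E
```

```text
position: [0.4958, 0.0923, 0.1121]
time: 27.75
position: [0.4702, -0.0974, 0.1404]
tool_rot: [2.376, 2.047, -0.003]
ft_force: [0.4, -0.2, -0.1]
grip_width: 0.01
[(626.9, 11.4, 118.5, 58.9, np.float64(-0.118)), (638.4, 140.4, 110.3, 60.5, np.float64(0.031))]
```

View pics/end.png

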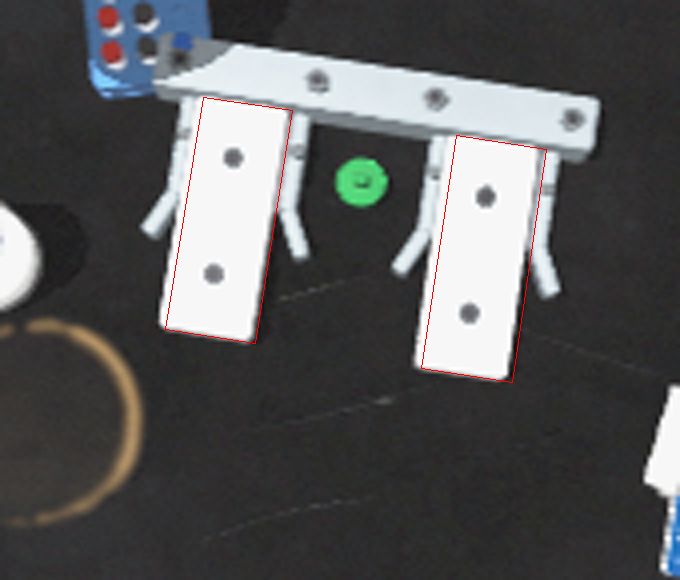

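Both bars match the home outlines, drawn in red, to about 1–2 mm. The filter and bottle are where they stood. I'll hand the job in.

```bash
python3 -c "
from bench import ctrl
print(ctrl.close_job())"
```

```text
the job is handed in; nothing more can be done
None
```

Both spacer bars are home in their channels, and I handed the job in at about 28 s of the 72 s allowed.

**Finding the wrong bar:** The near end of the left bar was firm (7 N, no dip). The near end of the right bar sank about 4 mm at roughly 3.5 N. I pressed that end on to 27 N before releasing, harder than the light press asked for, but the bar stayed in place. I gripped the right bar, lifted it, turned it end for end and set it down in line with its channel. Then I pushed both bars in with the closed fingers.

**Last checks:**
- **Stops:** both bars stopped hard against the frame, at about 24 N for the right and 21 N for the left. The tool ended at practically the same distance from the home point in each channel, about 68 mm, so neither bar was caught 46 mm short.
- **Position:** in the last top view both bars match the drawn home outlines to about 1–2 mm.
- **Bystanders:** the filter is unmoved by eye. The bottle and carton were only partly in the last picture, and what shows of them has not visibly moved.
- **Robot:** it was clear of everything when I handed in.

**Checks that failed or disagreed:**
- The automatic outline fit failed on the seated bars because it merged them with the rails, so the final position check rests on the overlay.
- I did not measure how level the bars lie.
- The wrist camera put the right bar about 3 mm off my estimate before the grasp, which was within the jaw margin.

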